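# Release the cam lock and send the sample rack home

### The job

Load the rack of blood tubes into the reader using only pushes of the fingertips: first swing the red cam lever round until the brass cam is at its low point (lever pointing straight forward, towards the reader's end), and only then push the blue plate forward until the carriage is fully home. Leave the tubes standing in the rack, lift nothing, and do not disturb the jars, cup, bottle and model around the loader.

Things in the scene. Friction and masses are not known exactly. Their poses are not given: they have to be found in the camera images.
- loader: Fixed loader, grey base plate 270 x 270 x 12 mm. Origin on the work surface; the plate's centre is at (0, 20) mm. +x is forward, from the push plate to the reader; +y left. The white reader block (68 x 110 mm, top 84 mm up) has its front face at x = 62, y centre -50. Carriage line: y = -50. Cam axis: (30, 70) mm. Stands mid-table, yaw up to 0.3 rad either way.
- carriage (a joint): Carriage travel along the loader's +x in m: 0 at the start (back), 0.038 at its end stop (fully home, 4 mm off the reader). Dry friction about 2 N, no spring: stays where left. Aluminium, 120 x 70 mm; carries a clear rack (100 x 40 mm, top 68 mm up) with three tubes. The cam blocks it through the follower arm unless turned to its low point (within about 0.5 rad for full travel).
- cam (a joint): Cam angle in rad, growing clockwise seen from above. 0: wide side and lever straight back (loader -x), carriage blocked. 3.14: low point, lever straight forward (+x), narrow side to the follower arm. Stops at 0 and 3.35. Starts between 0.1 and 1.2; swings by the loader's left (+y) side. Dry friction 0.2 N m (3 to 4 N at the post), no spring: stays where left.
- cam_axis (a point): Point on the cam's upright axis, 95 mm above the work surface, fixed to the loader (same axes). The brass cam disc (radius 30 mm, from 14 to 34 mm up) has its centre 20 mm off this axis, on the side to which the red lever points.
- follower (a point): Centre of the forward face of the steel follower arm at the height of the cam disc, 24 mm up. The arm is part of the carriage, 12 mm thick (x), 105 mm long (y, from loader y = -20 to 85 mm), from 14 to 34 mm up; at the start this face is at loader x = -21 mm. It runs against the cam's rim.
- lever_post (a point): Centre of the top of the red upright finger post at the end of the cam lever: 14 mm in diameter, 60 mm from the cam axis, from 44 to 95.5 mm above the work surface. Below it the flat red lever bar (14 mm wide, 36 to 44 mm up) runs to the axis. Turns with the cam.
- push_plate (a point): Centre of the rear face of the blue upright push plate at the back of the carriage, 50 mm above the work surface. Plate 60 mm wide (y), 8 mm thick, from 14 to 75 mm up. Axes as the loader's: push along +x. Moves with the carriage; loader (-113, -50) mm at the start.
- jar_big: White screw jar, loose, 68 mm diameter, 115 mm tall, to the right of the loader; leave alone. Origin: centre of its underside.
- jar_small: White screw jar with a paper label, loose, 54 mm diameter, 85 mm tall, right of the loader; leave alone. Origin: centre of its underside.
- model: Throat model, green and terracotta, on a white 84 x 84 mm foot, loose, 170 mm tall, to the right of the loader, near its back edge; leave alone. Origin: centre of its underside.
- cup: Clear specimen cup, loose, 60 mm diameter, 65 mm tall, left of the loader; leave alone. Origin: centre of its underside.
- sanitizer: Blue pump bottle, loose, 52 mm diameter, 129 mm tall, left of the loader; leave alone. Origin: centre of its underside.
- tube0: Blood tube with red cap, loose, the rearmost of three standing in a row along x in the carriage's rack (28 mm apart): 15 mm diameter (cap 17.6 mm), 76 mm tall, top 104 mm above the work surface. Origin: centre of its underside. It travels with the carriage; never lift it.
- tube1: Blood tube with red cap, loose, the middle of three standing in a row along x in the carriage's rack (28 mm apart): 15 mm diameter (cap 17.6 mm), 76 mm tall, top 104 mm above the work surface. Origin: centre of its underside. It travels with the carriage; never lift it.
- tube2: Blood tube with red cap, loose, the foremost of three standing in a row along x in the carriage's rack (28 mm apart): 15 mm diameter (cap 17.6 mm), 76 mm tall, top 104 mm above the work surface. Origin: centre of its underside. It travels with the carriage; never lift it.
There are look-alikes about, which are no part of the job. What is shaped like the tube2 but purple is not meant.

How it is judged:
By the outcome, as a careful person would: the job done as asked, in the order asked, and still so for the second after the job is handed in, with the robot touching nothing.
It also fails if it takes over 58 s, if anything falls off the work surface, if the arm or the gripper's body presses on something with over 40 N, if the wrist force passes 120 N, or if a joint passes its speed limit or range.

### The arm

A 6-joint arm with a two-finger parallel gripper is mounted at the origin on the work surface. World frame = base frame: x ahead of the robot, y to its left, z up, the work surface at z = 0. Lengths are in mm, angles in rad, forces in N, time in s.
With the tool pointing down it reaches from about 250 to 725 mm from the base axis. Payload 4 kg.
Tool frame: the origin (TCP) lies at the very end of the fingers, on their centre line; the grasp point (between the pads) lies 19 mm behind it (arm.grip_depth is the distance from the TCP to the grasp point, in mm); z points along the fingers, y is the line along which they close (so a half turn about z gives the same grasp; the last joint's range is limited). The gripper opens to 85 mm and grips with 20 to 120 N. Pads are 22 mm wide; open, the fingers measure 114 mm over their backs; the gripper's body (76 mm by 85 mm) begins 54 mm behind the grasp point. The pads swing forward as they close: fully open they stand 13 mm farther back than shut.
Start: joints at [-1.182, 0.241, 0.005, 1.335, 0, 1.571], TCP at [189.537, -462.683, 231.306] pointing down, gripper open.
Joint ranges: [-2.72, 2.72], [-1.05, 1.87], [-1.09, 1.28], [-1.99, 2.15], [-1.42, 1.44], [-3.14, 3.14]. Speed limits (rad/s): [2.79, 2.79, 3.14, 3.14, 3.14, 3.14].

### API

Orientations are given as a rotation vector (axis times angle).
In Python, from bench import status, cams, arm gives the robot as it stands.
- The arm moves only by the tool drive_tool, never from a script. Its argument "moves" is a list of rows, each a list of 3 entries, a list of its own where there are three numbers: the shift along the world's x, y, z in m, then the turn, a rotation vector about the world's x, y, z in rad, then the opening, from 0 (shut) to 1 (fully open). A call has exactly 8 rows; each row is the pose to reach, as a shift and turn from the pose commanded when the call began; what a row does not reach only later rows make up. A row lasts 1/12 s, in which the tool goes at most 41.7 mm and 7.16 degrees, less where a joint would pass 70% of its speed; a pose out of reach is approached as far as the arm can. A call with a gripper value outside its range is refused whole. The fingers move at their own pace and stop on an object; "newtons" is the grip in N (left out, the last holds). Time passes only in rows, so rows that repeat a pose let the fingers close, or fill a call up. It gives the time, the measured TCP pose, the force, the opening and the grip force at its end, in the units of the state.
- status.get_obs(): the state, without advancing time (a new reading comes with each control period).
- cams.snapshot(name): name is "scene" or "top" or "wrist"; returns (picture, depth): 420x560x3 uint8, blue, green, red; 420x560 float32, mm along the optical axis (not along the pixel's ray), 0 where there is no reading.
- cams.get_calibration(name): a dict with "vertical_fov" (degrees; the focal length in pixels is half the picture's height over the tangent of half this angle, whatever the lens; pixels are square), "cx", "cy" (the principal point, pixels), "xyz" and "orientation" of the camera in the world. Camera axes: x right, y up, looking along -z (the intrinsics and any distortion apply to the point x, -y, -z); pixel columns grow to the right and rows downward; lengths in mm; the calibration is good to about 2 mm. The wrist camera is an equidistant fisheye: a pixel r from the principal point sees the ray r / f radians off the axis. A picture is of the moment at which its call begins: read the wrist's pose just before it. get_calibration takes no time and is no camera call; for the wrist camera it gives the pose at the moment of the call.
- arm.close_job(): hands the job in; it is judged then, once.
The state is a dict: "time": time; "joint_positions": joint angles; "qvel": joint speeds; "effort": joint torques, N m; "tool_pos": TCP position; "tcp_rot": TCP orientation; "ft_force": force on the tool from outside, world axes, zero at the start; "ft_torque": the same for the moment, N m; "opening": finger opening in mm; "gripper_force": force on a finger pad.
Only numpy, scipy, OpenCV 4.12 (cv2) and the standard library are available. Lean on these libraries where they do the work, as an engineer would, in place of code of your own. Each camera call takes 0.05 s, during which the arm holds its last target. There are 200 camera calls.

## Working session

There is one attempt and no reset: what is moved stays moved. The work goes in short steps, Python scripts to look and compute and a tool call to move; the robot and the scene stay as the last step left them, time stands still between calls to the robot, and variables do not carry over. Pictures are saved under pics/ and viewed, at most 10 in all, crops included, and the job is handed in when it is done.

Besides the shell and the picture viewer there is one more tool, called after "Call:" as name(argument=value, ...), one argument or row to a line, values as JSON. drive_tool: Moves the arm, as the interface text tells. Its arguments: {"type":"object","properties":{"moves":{"type":"array"},"newtons":{"type":"number"}},"required":["moves"]}

```bash
mkdir -p pics
cat > h.py <<'E'
import numpy as np, cv2
from scipy.spatial.transform import Rotation as R
from bench import status, cams, arm
def pts(name, depth, cal):
    h,w=depth.shape; f=h/2/np.tan(np.radians(cal["vertical_fov"])/2)
    v,u=np.mgrid[:h,:w]
    P=np.dstack([(u-cal["cx"])/f*depth,-(v-cal["cy"])/f*depth,-depth])
    o=np.array(cal["orientation"],float)
    M=R.from_rotvec(o).as_matrix() if o.size==3 else (o if o.size==9 else R.from_quat(o).as_matrix())
    return P@M.reshape(3,3).T+np.array(cal["xyz"])
E
python3 - <<'E'
from h import *
for n in("top","scene"):
    c=cams.get_calibration(n);print(n,c)
    p,d=cams.snapshot(n);cv2.imwrite(f"pics/{n}0.png",p);np.savez(f"{n}0.npz",p=p,d=d)
print(status.get_obs())
E
```

```text
top {'vertical_fov': 49.20859718855279, 'cx': 273.1131126598347, 'cy': 201.90535929479324, 'xyz': array([511.11423867,   2.3031476 , 977.33286972]), 'orientation': array([ 0.06659232, -0.02831225, -1.58069216])}
scene {'vertical_fov': 50.24779568703528, 'cx': 278.78600371839065, 'cy': 200.7833427513043, 'xyz': array([904.54525249, 666.945194  , 705.42131024]), 'orientation': array([0.27066314, 1.14409303, 2.42311345])}
{'time': 0.1, 'joint_positions': array([-1.18202486e+00,  2.41341937e-01,  3.87848238e-03,  1.33519293e+00,
       -7.58227285e-06,  1.57080347e+00]), 'qvel': array([ 0.00218566, -0.00067602,  0.00266887,  0.00040775,  0.00091524,
       -0.00033838]), 'effort': array([-5.39027369e-04, -3.73137832e+01,  2.53009754e+01,  1.08933265e-02,
       -7.32647231e-05, -2.31213150e-06]), 'tool_pos': array([ 189.31404147, -462.17652329,  230.50727914]), 'tcp_rot': array([-3.08063840e+00, -6.06478956e-01,  5.75741431e-04]), 'ft_force': array([ 0.14810933, -0.00744653,  0.05733575]), 'ft_torque': array([-0.00249546,  0.00121007,  0.01071278]), 'gripper_force': 0.0, 'opening': 85.3633964658627}
```

View pics/top0.png

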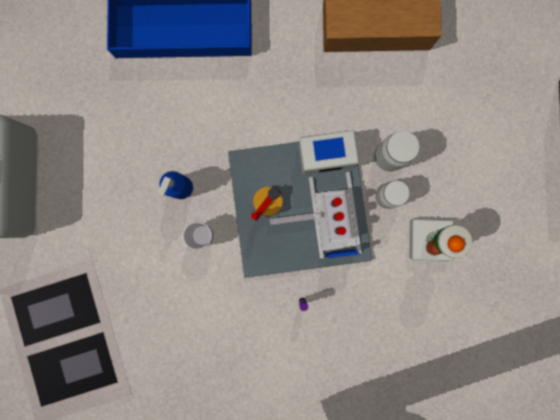

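View pics/scene0.png

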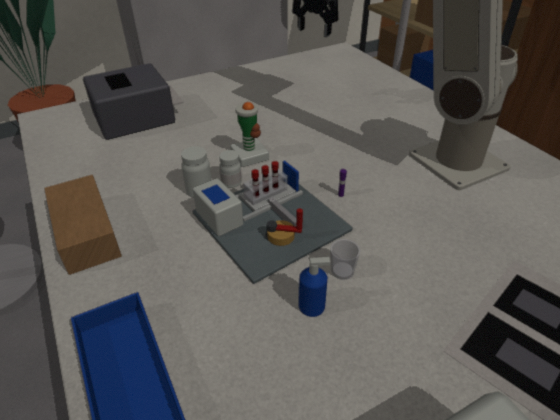

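Top view: plate corners at about (229,150), (355,138) and (244,276). The red lever runs from its post at (258,215) to the cam at (268,200), with caps near (338,215), the blue plate at (341,253) and a purple look-alike tube at (303,304). The scene view agrees.

Run:
```python
from h import *
z=np.load("top0.npz");p,d=z["p"],z["d"];c=cams.get_calibration("top");P=pts("top",d,c)
hsv=cv2.cvtColor(p,cv2.COLOR_BGR2HSV);H,S,V=[hsv[...,i].astype(int) for i in range(3)]
roi=np.zeros(d.shape,bool);roi[120:330,150:480]=1
print("table z",np.median(P[300:330,180:230,2]))
def comps(m,name,amin=12):
    n,l,s,ce=cv2.connectedComponentsWithStats((m&roi).astype(np.uint8))
    for i in range(1,n):
        if s[i,4]>=amin:
            q=P[l==i];print(name,s[i],ce[i].round(1),"mean",q.mean(0).round(1),"zmax",np.percentile(q[:,2],[5,50,98]).round(1))
red=((H<6)|(H>172))&(S>150)&(V>70)
comps(red,"red")
comps((H>100)&(H<125)&(S>150)&(V>60),"blue")
comps((H>125)&(H<160)&(S>80),"purple",6)
comps((H>12)&(H<28)&(S>130),"brass")
comps((P[...,2]>25),"tall",60)
# plate
m=((P[...,2]>5)&roi); m[:,:]&=(H>85)&(H<115)&(S>30)&(S<130)&(V<120)
n,l,s,ce=cv2.connectedComponentsWithStats(m.astype(np.uint8));i=1+np.argmax(s[1:,4])
v,u=np.where(l==i);r=cv2.minAreaRect(P[v,u][:,:2].astype(np.float32));print("plate",r,cv2.boxPoints(r),np.median(P[v,u,2]))
# lever post top
mm=red&roi&(P[...,2]>75);mm[:, 290:]=0
print("post hi",P[mm].round(1)[:40])
```

```text
table z 1.5330398621672998
red [251 196  22  24 161] [260.9 208.7] mean [553.1  48.7  64. ] zmax [42.1 45.9 98.4]
red [333 198   9   8  56] [336.8 201.5] mean [563.5 -98.  102.7] zmax [ 87.5 105.1 107.7]
red [335 212   9   8  55] [338.9 216. ] mean [535.4 -99.5 119.2] zmax [ 93.6 105.2 108.9]
red [337 227   9   8  55] [341.  230.3] mean [ 508.5 -102.9  119.9] zmax [ 92.9 105.2 108.6]
blue [314 138  31  22 548] [328.9 148.5] mean [667.  -85.6  93.5] zmax [84.3 86.9 90.3]
blue [160 172  32  26 457] [177.8 185.5] mean [599.2 210.   87.5] zmax [ 32.6  91.6 102.9]
blue [326 250  32   8 159] [341.5 253.3] mean [ 464.5 -107.5   86.5] zmax [18.1 75.6 79.3]
purple [300 299   8  12  76] [303.1 304.7] mean [364.5 -32.4  70.7] zmax [36.1 76.7 80.6]
brass [253 187  18  23 209] [260.3 196.5] mean [579.3  51.   39.7] zmax [32.6 35.5 44. ]
brass [263 194  20  22 226] [273.9 206.3] mean [559.1  23.3  35.2] zmax [32.4 35.4 39.7]
brass [452 242   7   5  23] [454.5 244.3] mean [ 482.4 -294.5  165.5] zmax [162.9 165.8 168.9]
tall [ 299  130   60   44 2133] [328.5 151.4] mean [662.7 -85.3  86. ] zmax [56.
[... 1228 characters left out ...]
 97.3]
 [543.5  56.7  95.3]
 [543.8  55.3  87.3]
 [541.6  66.3  96.4]
 [541.6  64.4  96.1]
 [541.6  62.5  95.5]
 [541.5  60.5  96.7]
 [541.5  58.5  96.8]
 [541.4  56.4  99.7]
 [541.5  54.7  97.2]
 [539.7  66.2  97.6]
 [539.7  64.4  96.5]
 [539.7  62.5  96.3]
 [539.5  60.3  99.1]
 [539.6  58.6  95.6]
 [539.6  56.7  96.2]
 [539.6  54.7  96.9]
 [540.1  53.8  78.5]
 [537.8  66.3  96.7]
 [537.7  64.3  97.1]
 [537.8  62.6  94.9]
 [537.7  60.6  95.6]
 [537.7  58.6  96.8]
 [537.7  56.7  96.6]
 [537.6  54.7  97.3]
 [538.2  53.9  77.2]
 [535.8  64.2  98.5]
 [535.8  62.6  94.9]
 [535.7  60.4  98. ]
 [535.7  58.5  98.3]
 [535.8  56.9  93.8]
 [535.8  54.9  94.2]
 [533.9  64.5  94.7]
 [533.9  62.6  94.3]]
```

Call:
drive_tool(
  moves=[
    [[0.02,0.03,0],[0,0,0.12],0.11],
    [[0.04,0.06,0],[0,0,0.24],0.11],
    [[0.06,0.09,0],[0,0,0.36],0.11],
    [[0.08,0.12,0],[0,0,0.48],0.11],
    [[0.1,0.15,0],[0,0,0.6],0.11],
    [[0.12,0.18,0],[0,0,0.72],0.11],
    [[0.14,0.21,0],[0,0,0.84],0.11],
    [[0.16,0.24,0],[0,0,0.96],0.11],
  ],
)

```text
time: 0.77
tool_pos: [349.8, -221.0, 231.0]
tcp_rot: [-2.448, -1.968, 0.0]
ft_force: [0.3, -0.3, 0.6]
opening: 9.6
gripper_force: 0.0
```

Run:
```python
from h import *
o=status.get_obs();M=R.from_rotvec(o["tcp_rot"]).as_matrix()
print(o["joint_positions"],o["tool_pos"],np.degrees(np.arctan2(M[1,0],M[0,0])),M[:,2])
z=np.load("top0.npz");p,d=z["p"],z["d"];c=cams.get_calibration("top")
f=210/np.tan(np.radians(c["vertical_fov"])/2);Rc=R.from_rotvec(c["orientation"]).as_matrix()
def ray(u,v,h):
    r=Rc@np.array([(u-c["cx"])/f,-(v-c["cy"])/f,-1]);return (c["xyz"]+r*(h-c["xyz"][2])/r[2])[:2].round(1)
hsv=cv2.cvtColor(p,cv2.COLOR_BGR2HSV)
for n,(u,v) in dict(t2=(336.8,201.5),t1=(338.9,216),t0=(341,230.3)).items(): print(n,ray(u,v,103))
P=pts("top",d,c)
m=(hsv[...,0]>100)&(hsv[...,0]<125)&(hsv[...,1]>150)&(P[...,2]>68)&(P[...,2]<83);m[:240]=0;m[270:]=0
q=P[m][:,:2];print("blue top",cv2.minAreaRect(q.astype(np.float32)))
# plate corners by ray at z=12 from brightness mask hull
g=((P[...,2]>6)&(P[...,2]<30)).astype(np.uint8);g[:120]=0;g[300:]=0;g[:,:215]=0;g[:,372:]=0
n,l,s,ce=cv2.connectedComponentsWithStats(cv2.morphologyEx(g,cv2.MORPH_OPEN,np.ones((5,5))));i=1+np.argmax(s[1:,4])
v,u=np.where(l==i);r=cv2.minAreaRect(np.c_[u,v].astype(np.float32));b=cv2.boxPoints(r);print(r);[print(ray(a,e,12)) for a,e in b]
```

```text
[-5.63307008e-01  7.03488735e-02 -2.00029514e-01  1.30092101e+00
 -5.56917063e-05  1.22389123e+00] [ 349.84610213 -220.97089564  231.04783995] 77.6010829383637 [-4.55080748e-04  2.21544680e-04 -9.99999872e-01]
t2 [563.5 -98. ]
t1 [ 535.8 -101.5]
t0 [ 508.7 -104.9]
blue top ((463.5360107421875, -110.6314926147461), (8.11441421508789, 56.72167205810547), 6.922394752502441)
((299.8437805175781, 205.15301513671875), (127.76813507080078, 129.05105590820312), 82.4605484008789)
[680.7 121.6]
[ 713.1 -150.4]
[ 446.  -179.7]
[413.   87.4]
```

Call:
drive_tool(
  moves=[
    [[0.021,0.032,0],[0,0,0.12],0.11],
    [[0.042,0.064,0],[0,0,0.24],0.11],
    [[0.064,0.097,0],[0,0,0.36],0.11],
    [[0.085,0.129,0],[0,0,0.48],0.11],
    [[0.106,0.161,0],[0,0,0.6],0.11],
    [[0.127,0.194,0],[0,0,0.72],0.11],
    [[0.149,0.226,0],[0,0,0.84],0.11],
    [[0.17,0.258,0],[0,0,0.96],0.11],
  ],
)

```text
time: 1.43
tool_pos: [520.0, 37.2, 230.9]
tcp_rot: [-1.261, -2.877, 0.001]
ft_force: [-0.0, 0.0, 0.1]
opening: 9.6
gripper_force: 0.0
```

Call:
drive_tool(
  moves=[
    [[0,0,-0.01],[0,0,0.12],0.11],
    [[0,0,-0.02],[0,0,0.24],0.11],
    [[0,0,-0.03],[0,0,0.36],0.11],
    [[0,0,-0.04],[0,0,0.48],0.11],
    [[0,0,-0.05],[0,0,0.6],0.11],
    [[0,0,-0.06],[0,0,0.72],0.11],
    [[0,0,-0.07],[0,0,0.84],0.11],
    [[0,0,-0.08],[0,0,0.96],0.11],
  ],
)

```text
time: 2.1
tool_pos: [519.1, 35.3, 150.3]
tcp_rot: [0.209, -3.133, 0.0]
ft_force: [0.8, -0.3, 0.1]
opening: 9.5
gripper_force: 0.0
```

Call:
drive_tool(
  moves=[
    [[0,0,0],[0,0,0.12],0.11],
    [[0,0,0],[0,0,0.24],0.11],
    [[0,0,0],[0,0,0.36],0.11],
    [[0,0,0],[0,0,0.48],0.11],
    [[0,0,0],[0,0,0.6],0.11],
    [[0,0,0],[0,0,0.72],0.11],
    [[0,0,0],[0,0,0.775],0.11],
    [[0,0,0],[0,0,0.775],0.11],
  ],
)

```text
time: 2.77
tool_pos: [519.1, 35.3, 150.8]
tcp_rot: [1.37, -2.826, -0.001]
ft_force: [-0.8, 0.2, 0.3]
opening: 9.7
gripper_force: 0.0
```

Run:
```python
from h import *
o=status.get_obs();M=R.from_rotvec(o["tcp_rot"]).as_matrix()
print(o["joint_positions"],o["tool_pos"],np.degrees(np.arctan2(M[1,0],M[0,0])))
p,d=cams.snapshot("wrist");cv2.imwrite("pics/w1.png",p)
p,d=cams.snapshot("scene");cv2.imwrite("pics/s1.png",cv2.resize(p[120:300,150:400],(750,540)))
```

```text
[ 6.78701822e-02  3.30078886e-01 -8.81704227e-02  1.15372550e+00
  1.31738593e-05 -8.35145456e-01] [519.12290987  35.29117244 150.8092396 ] -128.2609958023621
```

View pics/s1.png

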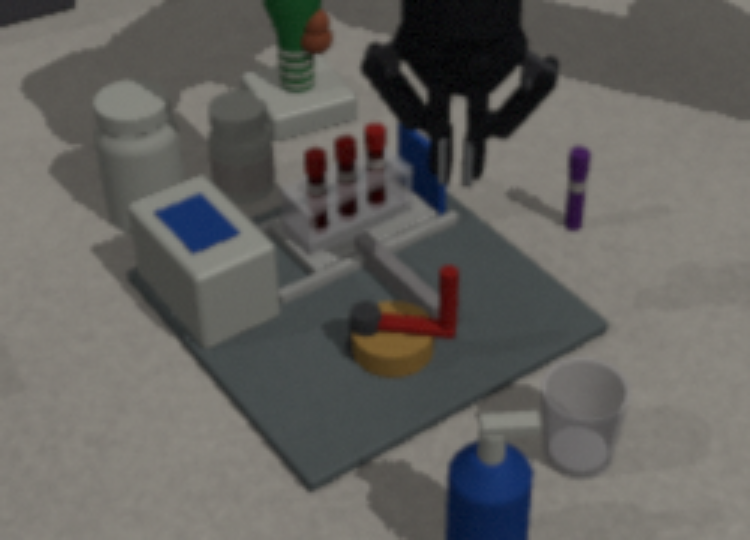

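View pics/w1.png

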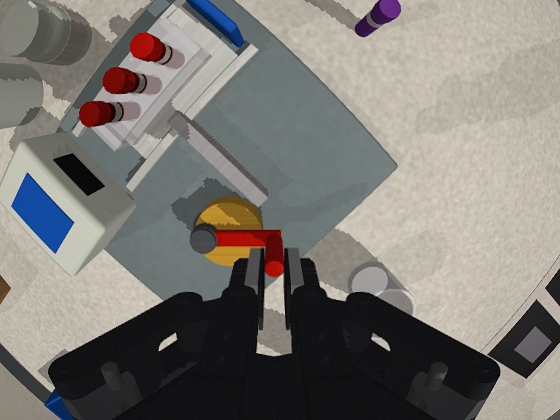

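The scene view shows the fingers above and behind the lever post. In the wrist view the post top (275,268) is lined up with the gap between the fingers (265–290). I'll descend, then make contact.

Call:
drive_tool(
  moves=[
    [[0,0,-0.02],[0,0,0],0.11],
    [[0,0,-0.04],[0,0,0],0.11],
    [[0,0,-0.06],[0,0,0],0.11],
    [[0,0,-0.08],[0,0,0],0.11],
    [[0,0,-0.089],[0,0,0],0.11],
    [[0.003,0.004,-0.089],[0,0,0],0.11],
    [[0.006,0.008,-0.089],[0,0,0],0.11],
    [[0.0085,0.011,-0.089],[0,0,0],0.11],
  ],
)

```text
time: 3.53
tool_pos: [529.6, 47.0, 63.5]
tcp_rot: [-1.368, 2.825, -0.001]
ft_force: [0.4, 0.0, -0.9]
opening: 9.9
gripper_force: 0.0
```

Run:
```python
import numpy as np
# targets for lever angle phi (world deg); tool = axis+60 r - 16 t
a=np.array([586.7,24.2])
for ph in list(range(142,0,-6)):
    p=np.radians(ph);r=np.array([np.cos(p),np.sin(p)]);t=np.array([r[1],-r[0]])
    print(ph,(a+60*r-16*t).round(1),"turn from 142: %.2f"%(-np.radians(142-ph)))
```

```text
142 [529.6  48.5] turn from 142: -0.00
136 [532.4  54.4] turn from 142: -0.10
130 [535.9  59.9] turn from 142: -0.21
124 [539.9  65. ] turn from 142: -0.31
118 [544.4  69.7] turn from 142: -0.42
112 [549.4  73.8] turn from 142: -0.52
106 [554.8  77.5] turn from 142: -0.63
100 [560.5  80.5] turn from 142: -0.73
94 [566.6  82.9] turn from 142: -0.84
88 [572.8  84.7] turn from 142: -0.94
82 [579.2  85.8] turn from 142: -1.05
76 [585.7  86.3] turn from 142: -1.15
70 [592.2  86.1] turn from 142: -1.26
64 [598.6  85.1] turn from 142: -1.36
58 [604.9  83.6] turn from 142: -1.47
52 [611.   81.3] turn from 142: -1.57
46 [616.9  78.5] turn from 142: -1.68
40 [622.4  75. ] turn from 142: -1.78
34 [627.5  71. ] turn from 142: -1.88
28 [632.2  66.5] turn from 142: -1.99
22 [636.3  61.5] turn from 142: -2.09
16 [640.   56.1] turn from 142: -2.20
10 [643.   50.4] turn from 142: -2.30
4 [645.4  44.3] turn from 142: -2.41
```

Call:
drive_tool(
  moves=[
    [[0.003,0.007,0],[0,0,-0.1],0.11],
    [[0.006,0.013,0],[0,0,-0.21],0.11],
    [[0.01,0.018,0],[0,0,-0.31],0.11],
    [[0.015,0.023,0],[0,0,-0.42],0.11],
    [[0.02,0.027,0],[0,0,-0.52],0.11],
    [[0.025,0.03,0],[0,0,-0.63],0.11],
    [[0.031,0.033,0],[0,0,-0.73],0.11],
    [[0.037,0.036,0],[0,0,-0.84],0.11],
  ],
)

```text
time: 4.2
tool_pos: [564.6, 82.9, 63.4]
tcp_rot: [0.09, -3.139, -0.0]
ft_force: [-3.4, -1.7, 0.4]
opening: 9.2
gripper_force: 2.4
```

Run:
```python
from h import *
o=status.get_obs();M=R.from_rotvec(o["tcp_rot"]).as_matrix()
print(o["tool_pos"],np.degrees(np.arctan2(M[1,0],M[0,0])))
p,d=cams.snapshot("wrist");cv2.imwrite("pics/w2.png",p)
```

```text
[564.57723878  82.93751405  63.36152748] -176.71015476509285
```

View pics/w2.png

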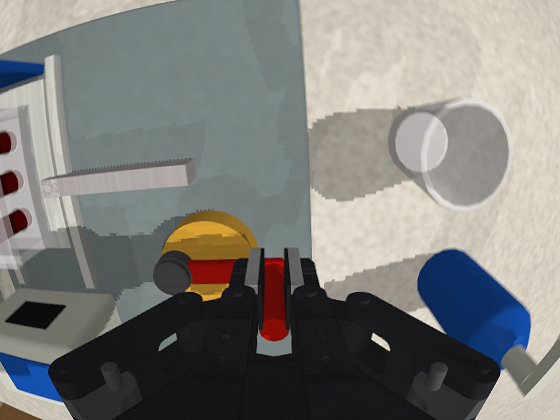

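The post (272,310) sits in the finger gap and the lever has swung to loader left. I'll continue.

Call:
drive_tool(
  moves=[
    [[0.006,0.002,0],[0,0,-0.1],0.11],
    [[0.0125,0.003,0],[0,0,-0.21],0.11],
    [[0.019,0.0034,0],[0,0,-0.31],0.11],
    [[0.0255,0.003,0],[0,0,-0.42],0.11],
    [[0.032,0.002,0],[0,0,-0.52],0.11],
    [[0.038,0.0005,0],[0,0,-0.63],0.11],
    [[0.044,-0.0016,0],[0,0,-0.73],0.11],
    [[0.05,-0.0045,0],[0,0,-0.84],0.11],
  ],
)

```text
time: 4.92
tool_pos: [615.4, 79.9, 63.4]
tcp_rot: [-1.193, -2.906, -0.005]
ft_force: [-1.7, 4.3, 0.6]
opening: 9.4
gripper_force: 2.5
```

Run:
```python
from h import *
o=status.get_obs();M=R.from_rotvec(o["tcp_rot"]).as_matrix()
print(o["tool_pos"],np.degrees(np.arctan2(M[1,0],M[0,0])),o["joint_positions"])
```

```text
[615.41473279  79.87897837  63.44529794] 135.37300033838306 [0.12755684 0.58862602 0.08283118 1.06396873 0.00310498 0.90644898]
```

Call:
drive_tool(
  moves=[
    [[0.0055,-0.0035,0],[0,0,-0.1],0.11],
    [[0.0105,-0.0075,0],[0,0,-0.21],0.11],
    [[0.015,-0.012,0],[0,0,-0.31],0.11],
    [[0.0195,-0.017,0],[0,0,-0.42],0.11],
    [[0.023,-0.0225,0],[0,0,-0.52],0.11],
    [[0.026,-0.028,0],[0,0,-0.63],0.11],
    [[0.0275,-0.032,0],[0,0,-0.67],0.11],
    [[0.0275,-0.0325,0],[0,0,-0.67],0.11],
  ],
)

```text
time: 5.58
tool_pos: [644.4, 46.5, 63.5]
tcp_rot: [2.078, 2.355, 0.007]
ft_force: [2.7, 4.2, -1.6]
opening: 9.5
gripper_force: 2.6
```

Run:
```python
from h import *
o=status.get_obs();M=R.from_rotvec(o["tcp_rot"]).as_matrix()
print(o["tool_pos"],np.degrees(np.arctan2(M[1,0],M[0,0])),o["joint_positions"])
p,d=cams.snapshot("wrist");cv2.imwrite("pics/w3.png",p)
```

```text
[644.41745313  46.51028221  63.53707841] 97.15126654964668 [0.07096305 0.63311486 0.16359019 1.0974092  0.00231225 1.51695488]
```

View pics/w3.png

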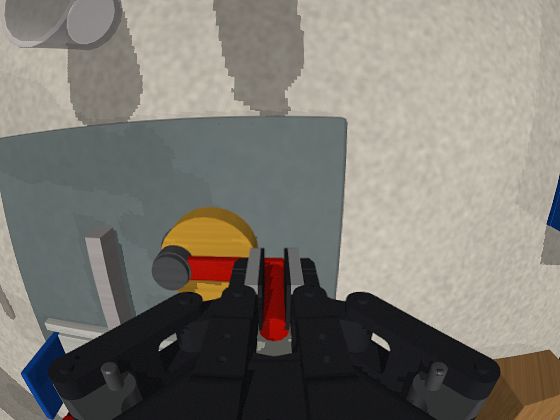

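Lever bar points straight forward, square to the follower arm. I'll back off and lift, then fly behind the blue plate, checking from the top camera.

Call:
drive_tool(
  moves=[
    [[0.001,0.01,0],[0,0,0],0.11],
    [[0.002,0.02,0],[0,0,0],0.11],
    [[0.003,0.03,0],[0,0,0],0.11],
    [[0.003,0.03,0.03],[0,0,0],0.11],
    [[0.003,0.03,0.065],[0,0,0],0.11],
    [[0.003,0.03,0.1],[0,0,0],0.11],
    [[0.003,0.03,0.13],[0,0,0.07],0.11],
    [[0.003,0.03,0.15],[0,0,0.17],0.11],
  ],
)

```text
time: 6.3
tool_pos: [646.4, 76.6, 216.6]
tcp_rot: [1.864, 2.524, 0.005]
ft_force: [0.9, -0.8, 0.7]
opening: 9.3
gripper_force: 0.0
```

Call:
drive_tool(
  moves=[
    [[-0.025,-0.02,0],[0,0,0.1],0.11],
    [[-0.05,-0.042,0],[0,0,0.2],0.11],
    [[-0.078,-0.068,0],[0,0,0.32],0.11],
    [[-0.108,-0.095,0],[0,0,0.44],0.11],
    [[-0.137,-0.12,0],[0,0,0.56],0.11],
    [[-0.164,-0.145,0],[0,0,0.68],0.11],
    [[-0.192,-0.17,0],[0,0,0.8],0.11],
    [[-0.218,-0.191,0],[0,0,0.92],0.11],
  ],
)

```text
time: 6.97
tool_pos: [425.9, -116.1, 212.6]
tcp_rot: [0.548, 3.093, -0.002]
ft_force: [0.2, -0.4, -0.1]
opening: 9.5
gripper_force: 0.0
```

Call:
drive_tool(
  moves=[
    [[0,0,0],[0,0,0.12],0.11],
    [[0,0,0],[0,0,0.24],0.11],
    [[0,0,0],[0,0,0.36],0.11],
    [[0,0,0],[0,0,0.48],0.11],
    [[0,0,0],[0,0,0.48],0.11],
    [[0,0,0],[0,0,0.48],0.11],
    [[0,0,0],[0,0,0.48],0.11],
    [[0,0,0],[0,0,0.48],0.11],
  ],
)

```text
time: 7.63
tool_pos: [427.6, -115.4, 212.3]
tcp_rot: [0.19, -3.136, 0.0]
ft_force: [-0.1, 1.1, 1.0]
opening: 9.8
gripper_force: 0.0
```

Run:
```python
from h import *
o=status.get_obs();M=R.from_rotvec(o["tcp_rot"]).as_matrix()
print(o["tool_pos"],np.degrees(np.arctan2(M[1,0],M[0,0])),o["joint_positions"])
p,d=cams.snapshot("top")
c=cams.get_calibration("top");P=pts("top",d,c)
hsv=cv2.cvtColor(p,cv2.COLOR_BGR2HSV);H,S=hsv[...,0],hsv[...,1]
m=((H<6)|(H>172))&(S>150)&(abs(P[...,2]-96)<6);m[:,300:]=0;m[:120]=0
q=P[m].mean(0);print("post",q,m.sum(),"lever deg rel +x loader",np.degrees(np.arctan2(q[1]-24.2,q[0]-586.7)-.122))
cv2.imwrite("pics/t2.png",cv2.resize(p[110:320,150:480],(792,504)))
```

```text
[ 427.61489916 -115.3737085   212.32864874] -173.04984722435535 [-2.63442687e-01  1.37961929e-01 -1.72845514e-01  1.26005933e+00
 -1.30933747e-04 -3.84745737e-01]
post [644.76015825  30.83537144  96.75173434] 33 lever deg rel +x loader -0.47035662156679764
```

View pics/t2.png

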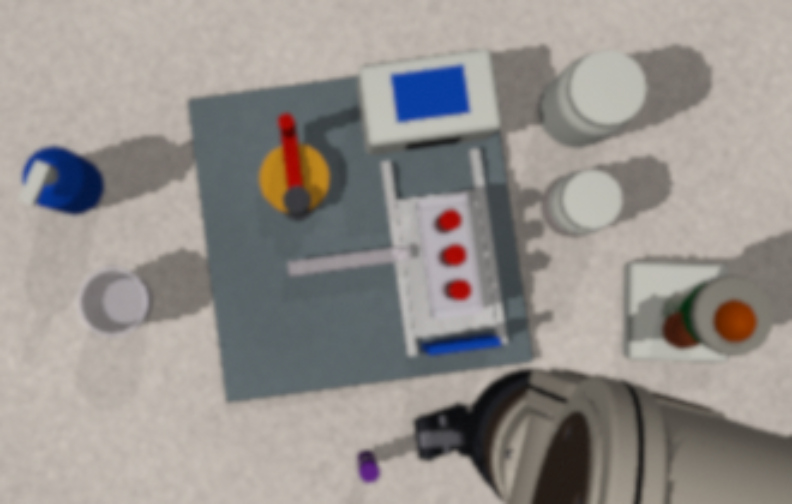

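The lever is within 0.5° of straight forward, and the tubes and surrounding items are undisturbed. Next I'll descend behind the plate.

Call:
drive_tool(
  moves=[
    [[0,0,-0.025],[0,0,0],0.11],
    [[0,0,-0.05],[0,0,0],0.11],
    [[0,0,-0.075],[0,0,0],0.11],
    [[0,0,-0.1],[0,0,0],0.11],
    [[0,0,-0.125],[0,0,0],0.11],
    [[0,0,-0.15],[0,0,0],0.11],
    [[0,0,-0.168],[0,0,0],0.11],
    [[0,0,-0.168],[0,0,0],0.11],
  ],
)

```text
time: 8.35
tool_pos: [424.4, -114.8, 40.9]
tcp_rot: [0.19, -3.129, -0.004]
ft_force: [-1.6, 0.4, -0.1]
opening: 9.5
gripper_force: 0.0
```

Call:
drive_tool(
  moves=[
    [[0.003,0.0004,0],[0,0,0],0.11],
    [[0.006,0.0008,0],[0,0,0],0.11],
    [[0.009,0.0011,0],[0,0,0],0.11],
    [[0.012,0.0015,0],[0,0,0],0.11],
    [[0.015,0.0018,0],[0,0,0],0.11],
    [[0.018,0.0022,0],[0,0,0],0.11],
    [[0.021,0.0026,0],[0,0,0],0.11],
    [[0.024,0.003,0],[0,0,0],0.11],
  ],
)

```text
time: 9.02
tool_pos: [451.2, -112.7, 44.4]
tcp_rot: [0.192, -3.135, 0.0]
ft_force: [-2.5, -0.4, 1.1]
opening: 9.4
gripper_force: 1.2
```

Call:
drive_tool(
  moves=[
    [[0.003,0.0004,0],[0,0,0],0.11],
    [[0.006,0.0008,0],[0,0,0],0.11],
    [[0.009,0.0011,0],[0,0,0],0.11],
    [[0.012,0.0015,0],[0,0,0],0.11],
    [[0.015,0.0018,0],[0,0,0],0.11],
    [[0.018,0.0022,0],[0,0,0],0.11],
    [[0.021,0.0026,0],[0,0,0],0.11],
    [[0.024,0.003,0],[0,0,0],0.11],
  ],
)

```text
time: 9.68
tool_pos: [475.7, -109.6, 44.2]
tcp_rot: [0.192, -3.135, -0.0]
ft_force: [-2.9, -0.2, 1.0]
opening: 9.7
gripper_force: 1.2
```

Call:
drive_tool(
  moves=[
    [[0.002,0.0002,0],[0,0,0],0.11],
    [[0.004,0.0005,0],[0,0,0],0.11],
    [[0.006,0.0007,0],[0,0,0],0.11],
    [[0.008,0.001,0],[0,0,0],0.11],
    [[0.0095,0.0012,0],[0,0,0],0.11],
    [[0.011,0.0013,0],[0,0,0],0.11],
    [[0.012,0.0015,0],[0,0,0],0.11],
    [[0.012,0.0015,0],[0,0,0],0.11],
  ],
)

```text
time: 10.35
tool_pos: [486.4, -108.2, 44.2]
tcp_rot: [0.191, -3.133, 0.0]
ft_force: [-5.5, -0.4, 3.1]
opening: 9.2
gripper_force: 2.5
```

Call:
drive_tool(
  moves=[
    [[0.0005,0,0],[0,0,0],0.11],
    [[0.001,0.0001,0],[0,0,0],0.11],
    [[0.0015,0.0002,0],[0,0,0],0.11],
    [[0.002,0.0002,0],[0,0,0],0.11],
    [[0.002,0.0002,0],[0,0,0],0.11],
    [[0.002,0.0002,0],[0,0,0],0.11],
    [[0.002,0.0002,0],[0,0,0],0.11],
    [[0.002,0.0002,0],[0,0,0],0.11],
  ],
)

```text
time: 11.02
tool_pos: [486.4, -108.2, 44.2]
tcp_rot: [0.19, -3.13, 0.0]
ft_force: [-10.0, -0.8, 7.6]
opening: 9.6
gripper_force: 5.0
```

The tool no longer advances and the force is rising, so the carriage is at its stop. I'll retreat, lift and check.

Call:
drive_tool(
  moves=[
    [[-0.01,-0.001,0],[0,0,0],0.11],
    [[-0.02,-0.002,0],[0,0,0],0.11],
    [[-0.035,-0.004,0],[0,0,0],0.11],
    [[-0.05,-0.006,0],[0,0,0],0.11],
    [[-0.05,-0.006,0.035],[0,0,0],0.11],
    [[-0.05,-0.006,0.075],[0,0,0],0.11],
    [[-0.05,-0.006,0.115],[0,0,0],0.11],
    [[-0.05,-0.006,0.15],[0,0,0],0.11],
  ],
)

```text
time: 11.68
tool_pos: [440.7, -114.3, 197.3]
tcp_rot: [-0.191, 3.132, -0.002]
ft_force: [0.8, -1.0, -1.0]
opening: 9.3
gripper_force: 0.0
```

Run:
```python
from h import *
p,d=cams.snapshot("top");c=cams.get_calibration("top");P=pts("top",d,c)
hsv=cv2.cvtColor(p,cv2.COLOR_BGR2HSV);H,S=hsv[...,0],hsv[...,1]
m=(((H<6)|(H>172))&(S>150)&(P[...,2]>85));m[:120]=0;m[300:]=0;m[:,380:]=0
n,l,s,ce=cv2.connectedComponentsWithStats(m.astype(np.uint8))
for i in range(1,n):
    if s[i,4]>10: print(np.median(P[l==i],0).round(1))
m=(H>100)&(H<125)&(S>150)&(P[...,2]>68)&(P[...,2]<83);m[:200]=0;m[270:]=0
print("blue",cv2.minAreaRect(P[m][:,:2].astype(np.float32)))
cv2.imwrite("pics/t3.png",cv2.resize(p[110:320,150:480],(792,504)))
```

```text
[643.8  30.6  97. ]
[600.7 -93.2 105.1]
[573.7 -96.6 105.3]
[545.3 -99.6 105. ]
blue ((501.3231506347656, -105.9662094116211), (7.936563014984131, 55.77718734741211), 6.878785133361816)
```

View pics/t3.png

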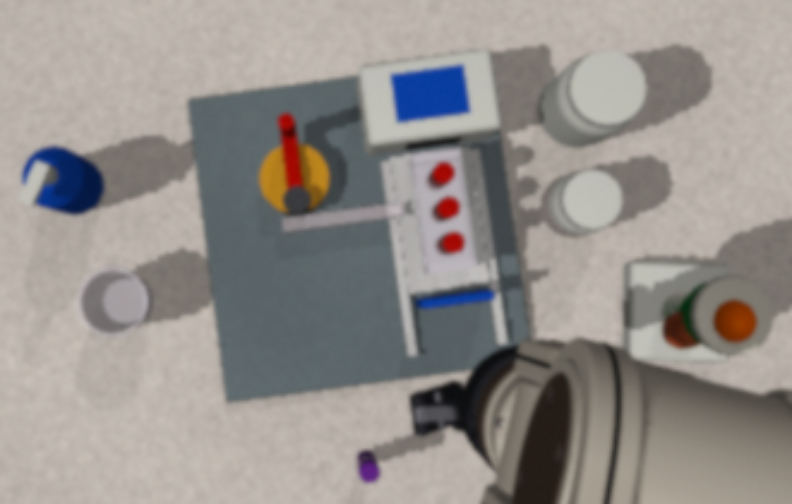

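The plate moved 463.5→501.3 in x and 4.7 in y, so 38.1 mm of travel: fully home. The lever is still straight and the tubes stand in the rack.

```bash
python3 -c "
from bench import arm
print(arm.close_job())"
```

```text
the job is handed in; nothing more can be done
None
```

The job is done and handed in: I swung the lever to straight forward (within 0.5°), then pushed the carriage fully home (38 mm measured); the tubes are standing in the rack and nothing around the loader was disturbed.

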